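# Put returned spares back into stock bins

## Task

A grey parts case has been parked across the red stock bin: lift it off and set it down upright in the middle of the green mat. Sort the four returned spares from the black mat into the stock bins: both brass pipe fittings go in the red bin and both grey bearings in the blue bin, each lying down inside its bin, not on the rim. Leave the mug, the tape roll and the jar where they are.

Things in the scene. Friction and masses are not known exactly. Their poses are not given: they have to be found in the camera images.
- case: Closed grey plastic parts case, 220 (x) x 130 (y) x 45 (z) mm, 0.45 kg, lying across the red bin's rim. Origin: centre of its underside. On top, in the middle, a black handle: a bar 100 mm long along the case's x, 16 mm square, its centre 82 mm above the origin, with free space of 29 mm below the bar between two end posts at x = +-45 mm. Grip it across y from above.
- red_bin: Fixed open stock bin of red plastic, outside 190 (x) x 140 (y) x 65 (z) mm, walls and floor 5 mm. Origin: centre of its underside on the bench. Red and blue bin may change places.
- blue_bin: Fixed open stock bin of blue plastic, otherwise the same as the red bin.
- green_mat: Fixed green mat, 260 (x) x 180 (y) mm, 4 mm thick; where the case belongs. Origin: centre of its underside, on the bench.
- returns_mat: Fixed black rubber mat, 300 (x) x 280 (y) mm, 4 mm thick, on which the four spares lie mixed. Origin: centre of its underside, on the bench.
- coupling: Brass pipe coupling, 110 g, lying along its x: 66 mm long; middle 24 mm a hexagon (26 mm high on its flats, 30 mm wide over the corners in y), ends 20 mm in diameter. Origin: below its middle, at the underside. Grip across y at the middle; axis 13 mm above the origin. Lies on the returns mat among the others at any yaw, upright at the start.
- bush: Brass reducing bush, 120 g, standing on its hexagon: hexagon 30 mm across flats (35 over corners), 14 mm high, above it a round barrel 26 mm in diameter up to z = 42 mm. Origin: centre of the underside; two flats face +-x. Lies on the returns mat among the others at any yaw, upright at the start.
- pillow: Grey pillow-block bearing, 150 g, standing on its foot: foot 76 (x) x 24 (y) x 12 (z) mm, round housing 44 mm in diameter and 24 mm thick in y, axis along y at z = 26 mm, top at z = 48 mm. Origin: centre of the underside. Grip across y. Lies on the returns mat among the others at any yaw, upright at the start.
- flange: Grey two-bolt flange bearing, 150 g, lying flat: plate 76 (x) x 38 (y) x 10 (z) mm, round hub 36 mm in diameter in the middle up to z = 30 mm. Origin: centre of the underside. Grip the hub across y. Lies on the returns mat among the others at any yaw, upright at the start.
- mug: White mug, 80 mm in diameter, 90 mm high, on the bench; bystander. Origin: centre of its underside.
- tape: Yellow roll of tape lying flat, 90 mm outside, 72 mm inside, 45 mm high; bystander. Origin: centre of its underside.
- jar: Amber glass jar with a steel cap, 64 mm in diameter, 85 mm high; bystander. Origin: centre of its underside.
Not all that is in view belongs to the job. Leave any turquoise look-alike of the coupling alone. Leave any orange look-alike of the pillow alone.

How it is judged (in metres and radians):
On the way, in this order (a step that is already met when the one before it is completed fails the run):
1. the case rests on the green mat (x of case in the frame of green_mat between -0.05 and 0.05 m and y of case in the frame of green_mat between -0.05 and 0.05 m and z of case in the frame of green_mat below 0.012 m and angle between case's own z axis and vertical below 0.1 rad and linear speed of case below 0.02 m/s), for 0.2 s.
2. both brass fittings are in the red bin and both bearings in the blue bin (x of coupling in the frame of red_bin between -0.09 and 0.09 m and y of coupling in the frame of red_bin between -0.065 and 0.065 m and z of each of coupling, bush in the frame of red_bin below 0.062 m and linear speed of each of coupling, bush, pillow, flange below 0.02 m/s and x of bush in the frame of red_bin between -0.09 and 0.09 m and y of bush in the frame of red_bin between -0.065 and 0.065 m and x of pillow in the frame of blue_bin between -0.09 and 0.09 m and y of pillow in the frame of blue_bin between -0.065 and 0.065 m and z of each of pillow, flange in the frame of blue_bin below 0.062 m and x of flange in the frame of blue_bin between -0.09 and 0.09 m and y of flange in the frame of blue_bin between -0.065 and 0.065 m), for 0.2 s.
At the end, for the whole second after the job is handed in: Case upright (0.1 rad), at rest on the green mat, centre within 50 mm of the mat's centre along each mat axis. Coupling and bush at rest in the red bin, pillow and flange in the blue bin: origins within 90 mm (bin x) and 65 mm (bin y) of its centre, under 62 mm above its underside (all of step 1 and all of step 2); the robot touches nothing.
It fails at once if the mug is moved more than 30 mm (distance of mug from where it was at the start of the episode above 0.03 m).
It fails at once if the tape roll is moved more than 30 mm (distance of tape from where it was at the start of the episode above 0.03 m).
It fails at once if the jar is moved more than 30 mm (distance of jar from where it was at the start of the episode above 0.03 m).
It also fails if it takes over 72 s, if anything falls off the work surface, if the arm or the gripper's body presses on something with over 40 N, if the wrist force passes 120 N, or if a joint passes its speed limit or range.

## Robot

A 6-joint arm with a two-finger parallel gripper is mounted at the origin on the work surface. World frame = base frame: x ahead of the robot, y to its left, z up, the work surface at z = 0. Lengths are in m, angles in degrees, forces in N, time in s.
With the tool pointing down it reaches from about 0.35 to 0.725 m from the base axis. Payload 4.3 kg.
Tool frame: the origin (TCP) lies at the very end of the fingers, on their centre line; the grasp point (between the pads) lies 19 mm behind it (r.grip_depth is the distance from the TCP to the grasp point, in m); z points along the fingers, y is the line along which they close (so a half turn about z gives the same grasp; the last joint's range is limited). The gripper opens to 85 mm and grips with 20 to 120 N. Pads are 22 mm wide; open, the fingers measure 114 mm over their backs; the gripper's body (76 mm by 85 mm) begins 54 mm behind the grasp point. The pads swing forward as they close: fully open they stand 13 mm farther back than shut.
Start: joints at [-74.502, 21.618, 4.641, 73.018, 0, 83.68], TCP at [0.214, -0.534, 0.231] pointing down, gripper open.
Joint ranges: [-156.06, 156.06], [-48.1, 94.91], [-58.44, 69.94], [-101.28, 121.22], [-78.64, 73.56], [-180, 180]. Speed limits (degrees/s): [147.25, 147.25, 180, 180, 180, 180].

## Interface

Orientations are given as [roll, pitch, yaw] about the fixed x, y, z axes, in that order (R = Rz(yaw) Ry(pitch) Rx(roll)).
In Python, from rig import sensors, optics, job_done, r gives the robot as it stands.
- The arm moves only by the shell command python3 -m jog 'ROWS'. ROWS is JSON, a list of rows, each a list of 7 numbers: the shift along the tool's x, y, z in mm, then the turn, a rotation vector about the tool's x, y, z in degrees, then the finger opening in mm, from 0 to 85.4. In form: [[tx, ty, tz, rx, ry, rz, jaw], ...]. A call has exactly 10 rows; each row shifts and turns the commanded pose from where the row before left it, along the tool's axes as they then stand; what a row does not reach is not made up. A row lasts 1/10 s, in which the tool goes at most 50 mm and 8.59 degrees, less where a joint would pass 70% of its speed; a pose out of reach is approached as far as the arm can. A call with a gripper value outside its range is refused whole. The fingers move at their own pace and stop on an object; the grip force is fixed at half the most. Time passes only in rows, so rows that do not move let the fingers close, or fill a call up. It gives the time, the measured TCP pose, the force, the opening and the grip force at its end, in the units of the state.
- sensors.get_obs(): the state, without advancing time (a new reading comes with each control period).
- optics.camera(name): name is "side" or "top" or "wrist"; returns a dict with "color" (480x640x3 uint8, red, green, blue), "vertical_fov" (degrees; the focal length in pixels is half the picture's height over the tangent of half this angle, whatever the lens; pixels are square), "cx", "cy" (the principal point, pixels), "D" ([k1, k2, p1, p2, k3] as OpenCV has them; the pictures are not rectified), "world_from_camera" (4x4, takes a point from camera to world coordinates). Camera axes: x right, y up, looking along -z (the intrinsics and any distortion apply to the point x, -y, -z); pixel columns grow to the right and rows downward; lengths in m; the calibration is good to about 2 mm. A picture is of the moment at which its call begins. There is no depth.
- job_done(): hands the job in; it is judged then, once.
The state is a dict: "time_s": time; "joints": joint angles; "dq": joint speeds; "joint_torque": joint torques, N m; "ee_pos": TCP position; "orientation": TCP orientation; "contact_force": force on the tool from outside, world axes, zero at the start; "ft_torque": the same for the moment, N m; "finger_gap": finger opening in m; "grip_force": force on a finger pad.
Only numpy, scipy, OpenCV 4.12 (cv2) and the standard library are available. Lean on these libraries where they do the work, as an engineer would, in place of code of your own. Each camera call takes 0.05 s, during which the arm holds its last target. There are 200 camera calls.

## Working session

There is one attempt and no reset: what is moved stays moved. The work goes in short steps, Python scripts to look and compute and a shell command to move; the robot and the scene stay as the last step left them, time stands still between calls to the robot, and variables do not carry over. Pictures are saved under pics/ and viewed, at most 10 in all, crops included, and the job is handed in when it is done.

```bash
mkdir -p pics; ls
cat > h.py <<'E'
import numpy as np, cv2
from rig import sensors, optics, job_done, r
def shot(n):
    c=optics.camera(n); im=cv2.cvtColor(c["color"],cv2.COLOR_RGB2BGR); return c,im
def ray(c,uv):
    f=240/np.tan(np.radians(c["vertical_fov"])/2)
    K=np.array([[f,0,c["cx"]],[0,f,c["cy"]],[0,0,1]])
    p=cv2.undistortPoints(np.array(uv,float).reshape(-1,1,2),K,np.array(c["D"],float)).reshape(-1,2)
    d=np.c_[p[:,0],-p[:,1],-np.ones(len(p))]; T=np.array(c["world_from_camera"])
    return T[:3,3],d@T[:3,:3].T
def onz(c,uv,z):
    o,d=ray(c,uv); return o+d*((z-o[2])/d[:,2])[:,None]
E
python3 - <<'E'
from h import *
for n in ("top","side"):
    c,im=shot(n); cv2.imwrite(f"pics/{n}0.png",im); np.save(f"pics/{n}0.npy",c,allow_pickle=True)
    print(n,c["vertical_fov"],c["D"],np.round(c["world_from_camera"],3))
print(sensors.get_obs())
E
```

```text
pics
top 52.81398910163533 [-0.11494249  0.          0.          0.          0.        ] [[ 0.015  0.983 -0.185  0.385]
 [-0.999  0.02   0.025 -0.018]
 [ 0.029  0.184  0.982  0.978]
 [ 0.     0.     0.     1.   ]]
side 50.61605205802148 [-0.07319869  0.          0.          0.          0.        ] [[-1.    -0.012 -0.018  0.523]
 [-0.009 -0.533  0.846  0.754]
 [-0.02   0.846  0.533  0.57 ]
 [ 0.     0.     0.     1.   ]]
{'time_s': 0.1, 'joints': array([-7.45029985e+01,  2.16577810e+01,  4.57092679e+00,  7.30184184e+01,
        1.00958781e-03,  8.36814918e+01]), 'dq': array([ 0.06539946, -0.05172315,  0.13517954, -0.02728756,  0.09146693,
        0.0724903 ]), 'joint_torque': array([ 2.79169129e-03, -4.64693320e+01,  2.70582908e+01,  1.18974436e-02,
       -1.94791282e-04,  7.13802521e-06]), 'ee_pos': array([ 0.21354576, -0.53324528,  0.2304559 ]), 'orientation': array([-1.79895478e+02, -1.25892602e-02,  2.18154973e+01]), 'contact_force': array([-0.33085767, -0.02134914,  0.60889094]), 'ft_torque': array([ 0.01905605, -0.00789968,  0.00094365]), 'grip_force': 0.0, 'finger_gap': 0.0852414245601257}
```

View pics/top0.png

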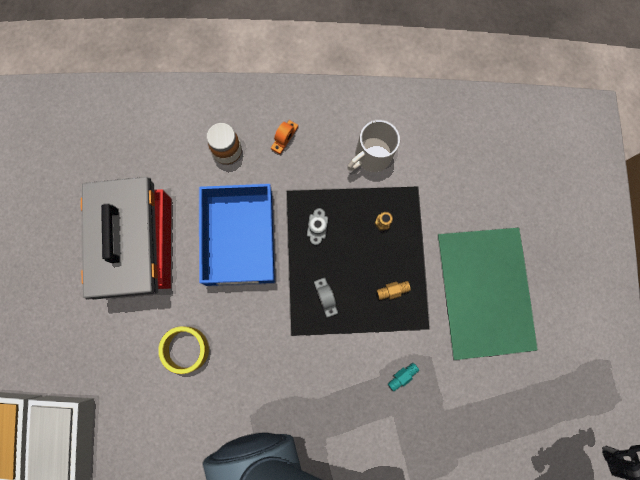

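View pics/side0.png

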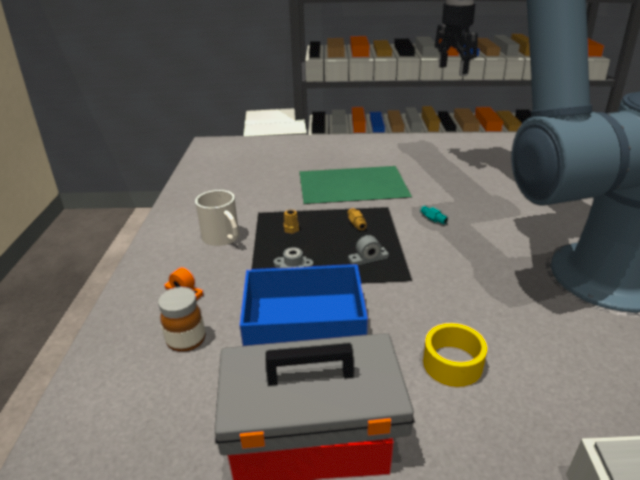

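The top view shows the case at about (115,237) with its handle at (110,233). The blue bin is at (237,235), flange (317,225), bush (384,220), pillow (326,297), coupling (394,290) and green mat (488,293). The side view agrees. Next I'll measure these.

```bash
cat > m.py <<'E'
from h import *
c=np.load("pics/top0.npy",allow_pickle=True).item(); im=cv2.imread("pics/top0.png"); hsv=cv2.cvtColor(im,cv2.COLOR_BGR2HSV)
def rect(name,mask,roi,z):
    m=np.zeros_like(mask); x0,y0,x1,y1=roi; m[y0:y1,x0:x1]=mask[y0:y1,x0:x1]
    m=cv2.morphologyEx(m,cv2.MORPH_CLOSE,np.ones((5,5)))
    k=max(cv2.findContours(m,cv2.RETR_EXTERNAL,cv2.CHAIN_APPROX_NONE)[0],key=cv2.contourArea)
    P=onz(c,k.reshape(-1,2).astype(float),z)[:,:2].astype(np.float32)*1000
    (cx,cy),(w,h),a=cv2.minAreaRect(P)
    if w<h: w,h,a=h,w,a+90
    print(name,"c",round(cx,1),round(cy,1),"size",round(w,1),round(h,1),"long-axis yaw",round((a+90)%180-90,1))
H,S,V=[hsv[...,i] for i in range(3)]
u=lambda b:(b*255).astype(np.uint8)
rect("green",u((H>60)&(H<90)&(S>100)),(420,210,560,380),.004)
rect("black",u(V<50),(275,175,440,345),.004)
rect("blue",u((H>100)&(H<125)&(S>140)),(185,170,285,300),.065)
rect("handle",u(V<60),(95,195,122,268),.155)
rect("caselid",u((S<40)&(V>70)&(V<150))|u(V<60),(75,170,156,305),.110)
rect("red",u(((H<8)|(H>172))&(S>150)),(150,170,185,300),.065)
br=u((S>90)&(H<30)&(V>60)); gr=u((V>75)&(S<60))
for z in(.017,): rect("coupling",br,(370,270,420,310),z)
for z in(.010,.046): rect("bush",br,(365,200,405,240),z)
for z in(.010,.030): rect("pillow",gr,(300,270,350,325),z)
for z in(.010,.034): rect("flange",gr,(300,200,340,252),z)
for n,(x,y),z in(("mug",(380,140),.09),("jar",(222,135),.085),("tape",(183,350),.045)): print(n,onz(c,[(x,y)],z)*1000)
cr=cv2.resize(im[195:325,290:425],None,fx=4.4,fy=4.4,interpolation=cv2.INTER_CUBIC); cv2.imwrite("pics/crop.png",cr)
E
python3 m.py
```

```text
green c 469.5 -395.0 size 257.1 177.6 long-axis yaw 5.9
black c 533.7 -122.4 size 298.0 277.2 long-axis yaw 3.3
blue c 568.4 115.9 size 194.7 140.6 long-axis yaw 3.6
handle c 547.1 325.2 size 105.9 31.0 long-axis yaw 5.8
caselid c 547.8 336.4 size 253.5 154.7 long-axis yaw 4.5
red c 556.8 258.9 size 194.8 31.9 long-axis yaw 4.9
coupling c 470.2 -196.4 size 67.9 31.5 long-axis yaw -73.6
bush c 613.9 -178.3 size 40.3 32.0 long-axis yaw -23.3
bush c 605.4 -172.3 size 38.8 30.8 long-axis yaw -23.3
pillow c 454.9 -61.9 size 77.3 28.4 long-axis yaw 21.1
pillow c 453.4 -61.0 size 75.7 27.8 long-axis yaw 21.1
flange c 598.9 -41.0 size 76.7 38.4 long-axis yaw -6.8
flange c 593.6 -40.4 size 74.8 37.4 long-axis yaw -6.8
mug [[ 757.19219705 -160.35865159   90.        ]]
jar [[761.91075702 151.061994    85.        ]]
tape [[344.91003284 210.6568919   45.        ]]
```

```bash
ls -la pics
```

```text
total 2940
drwxr-xr-x 2 agent agent   4096 Dec  2 19:20 .
drwxr-xr-x 3 agent agent   4096 Dec  2 19:20 ..
-rw-r--r-- 1 agent agent 322077 Dec  2 19:20 crop.png
-rw-r--r-- 1 agent agent 922309 Dec  2 19:20 side0.npy
-rw-r--r-- 1 agent agent 363163 Dec  2 19:20 side0.png
-rw-r--r-- 1 agent agent 922309 Dec  2 19:20 top0.npy
-rw-r--r-- 1 agent agent 459202 Dec  2 19:20 top0.png
```

View pics/crop.png

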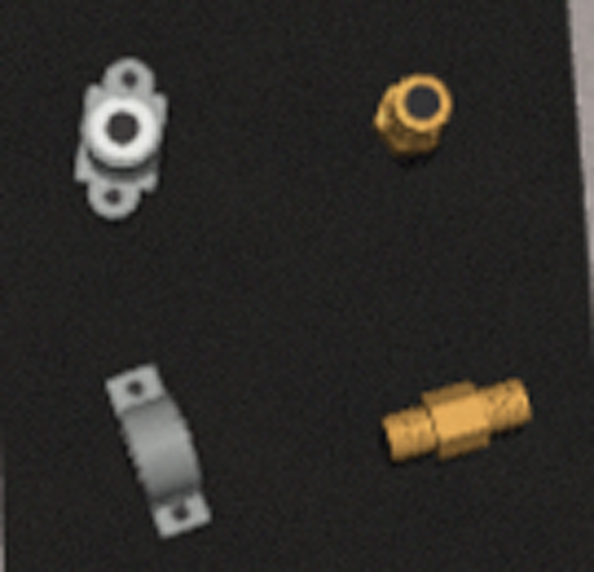

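Crop pixels, converted to the full picture: flange bore (318,224), bush top (386,218), pillow holes (321,283) and (331,312), coupling hexagon (394,290).

```bash
cat > go.py <<'E'
import sys
from h import *
o=sensors.get_obs(); p=o["ee_pos"]*1000; yaw=o["orientation"][2]; x,y,z,t=map(float,sys.argv[1:5])
turn=-((t-yaw+90)%180-90) if len(sys.argv)<6 else -(t-yaw)
a=np.radians(t); d=np.array([x,y,z])-p
print("t",round(o["time_s"],2),"at",p.round(1),o["orientation"].round(2),"q",o["joints"].round(0))
yy=yaw-turn; a=np.radians(yy)
print("turn tool z",round(turn,2),"| then shift",round(d[0]*np.cos(a)+d[1]*np.sin(a),1),round(d[0]*np.sin(a)-d[1]*np.cos(a),1),round(-d[2],1))
E
python3 go.py 548 332 180 5
python3 - <<'E'
from h import *
c=np.load("pics/top0.npy",allow_pickle=True).item()
f=lambda u,v,z:onz(c,[(290+u/4.4-.5,195+v/4.4-.5)],z)[0,:2]*1000
yw=lambda a,b:np.degrees(np.arctan2(*(a-b)[::-1]))
print("flange",f(124,127,.034)); a,b=f(128,78,.014),f(113,196,.014); print((a+b)/2,yw(a,b))
a,b=f(135,387,.016),f(181,514,.016); print("pillow",(a+b)/2,yw(a,b))
print("bush",f(422,103,.046)); print("coup",f(459,419,.029)); a,b=f(397,437,.020),f(522,398,.020); print((a+b)/2,yw(a,b))
E
```

```text
t 0.1 at [ 213.5 -533.2  230.5] [-1.799e+02 -1.000e-02  2.182e+01] q [-75.  22.   5.  73.   0.  84.]
turn tool z 16.82 | then shift 408.6 -832.8 50.5
flange [598.77800787 -41.61028073]
[598.66535412 -40.56793766] -6.170878466560002
pillow [453.6541967  -59.68452736] 20.71481916590714
bush [ 610.24462198 -176.24732643]
coup [ 468.81186957 -194.50951865]
[ 470.3102828  -196.53110336] 107.86398942776749
```

```bash
python3 -m jog '[[44.5,1.2,0,0,0,-4.3,85],[44.5,1.2,0,0,0,-4.3,85],[44.5,1.2,0,0,0,-4.3,85],[44.5,1.2,0,0,0,-4.3,85],[44.5,1.2,0,0,0,-4.3,85],[44.5,1.2,0,0,0,-4.3,85],[44.5,1.2,0,0,0,-4.3,85],[44.5,1.2,0,0,0,-4.3,85],[44.5,1.2,0,0,0,-4.3,85],[44.5,1.2,0,0,0,-4.3,85]]'
python3 -m jog '[[46.5,1.2,0,0,0,-4.3,85],[46.5,1.2,0,0,0,-4.3,85],[46.5,1.2,0,0,0,-4.3,85],[46.5,1.2,0,0,0,-4.3,85],[46.5,1.2,0,0,0,-4.3,85],[46.5,1.2,0,0,0,-4.3,85],[46.5,1.2,0,0,0,-4.3,85],[46.5,1.2,0,0,0,-4.3,85],[46.5,1.2,0,0,0,-4.3,85],[46.5,1.2,0,0,0,-4.3,85]]'
python3 go.py 548 332 200 185 f
```

```text
time_s: 1.1
ee_pos: [0.5495, -0.2549, 0.2306]
orientation: [-180.0, -0.0, 65.0]
contact_force: [0.4, -1.0, 0.2]
finger_gap: 0.0849
grip_force: 0.0
time_s: 2.1
ee_pos: [0.606, 0.196, 0.2305]
orientation: [-179.9, 0.0, 108.0]
contact_force: [0.6, -0.3, 0.0]
finger_gap: 0.0851
grip_force: 0.0
t 2.1 at [606.  196.  230.5] [-179.94    0.    107.99] q [12. 29. 17. 77. -0. 84.]
turn tool z -77.01 | then shift 45.9 140.5 30.5
```

```bash
python3 -m jog '[[0,0,0,0,0,-7.7,85],[0,0,0,0,0,-7.7,85],[0,0,0,0,0,-7.7,85],[0,0,0,0,0,-7.7,85],[0,0,0,0,0,-7.7,85],[0,0,0,0,0,-7.7,85],[0,0,0,0,0,-7.7,85],[0,0,0,0,0,-7.7,85],[0,0,0,0,0,-7.7,85],[0,0,0,0,0,-7.7,85]]'
python3 -m jog '[[12,35,0,0,0,0,85],[12,35,0,0,0,0,85],[12,35,0,0,0,0,85],[10,36,0,0,0,0,85],[0,0,15,0,0,0,85],[0,0,15,0,0,0,85],[0,0,0,0,0,0,85],[0,0,0,0,0,0,85],[0,0,0,0,0,0,85],[0,0,0,0,0,0,85]]'
python3 go.py 548 332 127 185 f
python3 - <<'E'
from h import *
c,im=shot("wrist"); cv2.imwrite("pics/w1.png",im); np.save("pics/w1.npy",c,allow_pickle=True)
E
```

```text
time_s: 3.1
ee_pos: [0.6061, 0.1942, 0.2306]
orientation: [-180.0, -0.1, -174.9]
contact_force: [-0.7, 0.0, 0.1]
finger_gap: 0.0848
grip_force: 0.0
time_s: 4.1
ee_pos: [0.5494, 0.3308, 0.2022]
orientation: [180.0, 0.1, -175.2]
contact_force: [-1.5, -1.0, 0.9]
finger_gap: 0.0845
grip_force: 0.0
t 4.1 at [549.4 330.8 202.2] [ 1.7998e+02  8.0000e-02 -1.7521e+02] q [25. 30. 13. 73. -0. 21.]
turn tool z -360.21 | then shift 1.3 1.3 75.2
```

View pics/w1.png

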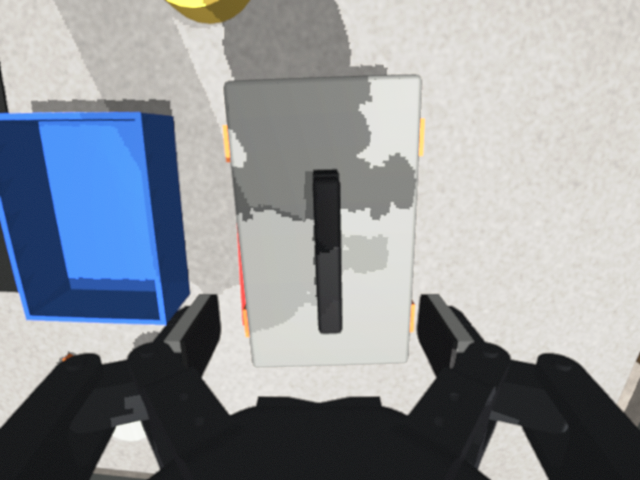

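The wrist picture shows the handle bar from (326,173) to (330,332), and the case edges at rows 78 to 365.

Run:
```python
from h import *
c=np.load("pics/w1.npy",allow_pickle=True).item()
P=onz(c,[(326,177),(330,332)],.155)*1000; print(P,P.mean(0),np.degrees(np.arctan2(*(P[0]-P[1])[1::-1])))
print(onz(c,[(226,80),(420,76),(253,366),(408,363)],.110).round(4)*1000)
print(onz(c,[(-0,115),(140,114),(27,320),(163,322)],.065).round(4)*1000)
```

```text
[[498.84281635 331.26064268 155.        ]
 [597.0167997  342.55749854 155.        ]] [547.92980803 336.90907061 155.        ] -173.43585933034623
[[447.5 263.3 110. ]
 [434.8 387.2 110. ]
 [663.3 286.4 110. ]
 [650.2 413.7 110. ]]
[[479.1  65.1  65. ]
 [471.7 183.5  65. ]
 [668.9  56.7  65. ]
 [657.4 192.8  65. ]]
```

```bash
python3 -m jog '[[1,6,0,0,0,-1.5,85],[0,0,20,0,0,0,85],[0,0,20,0,0,0,85],[0,0,20,0,0,0,85],[0,0,10,0,0,0,85],[0,0,5,0,0,0,85],[0,0,0,0,0,0,10],[0,0,0,0,0,0,10],[0,0,0,0,0,0,10],[0,0,0,0,0,0,10]]'
python3 -m jog '[[0,0,0,0,0,0,10],[0,0,0,0,0,0,10],[0,0,-5,0,0,0,10],[0,0,-10,0,0,0,10],[0,0,-15,0,0,0,10],[0,0,-15,0,0,0,10],[0,0,-15,0,0,0,10],[0,0,-15,0,0,0,10],[0,0,-15,0,0,0,10],[0,0,-10,0,0,0,10]]'
python3 go.py 469 -395 235 186 f
```

```text
time_s: 5.15
ee_pos: [0.5479, 0.337, 0.1272]
orientation: [180.0, 0.1, -173.7]
contact_force: [0.2, 0.2, 0.6]
finger_gap: 0.0277
grip_force: 0.0
time_s: 6.15
ee_pos: [0.5475, 0.3369, 0.2277]
orientation: [180.0, 0.0, -173.7]
contact_force: [0.5, 0.4, -2.7]
finger_gap: 0.0148
grip_force: 58.7
t 6.15 at [547.5 336.9 227.7] [ 1.7998e+02  5.0000e-02 -1.7368e+02] q [26. 30. 17. 77.  0. 20.]
turn tool z -359.68 | then shift 154.5 -719.7 -7.3
```

```bash
python3 -m jog '[[4,-20,0,0,0,0,10],[8,-38,0,0,0,0,10],[10,-46,0,0,0,0,10],[10,-46,0,0,0,0,10],[10,-46,0,0,0,0,10],[10,-46,0,0,0,0,10],[10,-46,0,0,0,0,10],[10,-46,0,0,0,0,10],[10,-46,0,0,0,0,10],[10,-46,0,0,0,0,10]]'
python3 -m jog '[[10,-46,0,0,0,0,10],[10,-46,0,0,0,0,10],[10,-46,0,0,0,0,10],[9,-45,0,0,0,0,10],[9,-45,0,0,0,0,10],[7,-35,0,0,0,0,10],[4,-20,0,0,0,0,10],[2,-9,0,0,0,0,10],[0,0,0,0,0,0,10],[0,0,0,0,0,0,10]]'
python3 go.py 469 -395 67 186 f
```

```text
time_s: 7.15
ee_pos: [0.5021, -0.0984, 0.2265]
orientation: [180.0, 0.0, -173.7]
contact_force: [0.7, -0.8, -2.5]
finger_gap: 0.0149
grip_force: 58.8
time_s: 8.15
ee_pos: [0.4744, -0.3925, 0.2263]
orientation: [179.9, -0.0, -173.6]
contact_force: [-0.5, 0.6, -3.7]
finger_gap: 0.015
grip_force: 58.9
t 8.15 at [ 474.4 -392.5  226.3] [ 179.93   -0.   -173.64] q [-46.  27.  12.  75.   0. -52.]
turn tool z -359.64 | then shift 5.6 -2.0 159.3
```

```bash
python3 -m jog '[[5,-2,25,0,0,0,10],[0,0,35,0,0,0,10],[0,0,35,0,0,0,10],[0,0,30,0,0,0,10],[0,0,15,0,0,0,10],[0,0,10,0,0,0,10],[0,0,5,0,0,0,10],[0,0,3,0,0,0,10],[0,0,0,0,0,0,10],[0,0,0,0,0,0,10]]'; python3 go.py 469 -395 67 186 f
```

```text
time_s: 9.15
ee_pos: [0.4701, -0.3968, 0.0694]
orientation: [-179.9, 0.1, -173.7]
contact_force: [0.7, -0.4, -3.7]
finger_gap: 0.0149
grip_force: 58.9
t 9.15 at [ 470.1 -396.8   69.4] [-1.7991e+02  7.0000e-02 -1.7368e+02] q [-46.  31.  -5.  54.  -0. -52.]
turn tool z -359.68 | then shift 0.9 1.9 2.4
```

```bash
python3 -m jog '[[0,0,2,0,0,0,10],[0,0,0,0,0,0,10],[0,0,0,0,0,0,60],[0,0,0,0,0,0,60],[0,0,0,0,0,0,60],[0,0,0,0,0,0,60],[0,0,-15,0,0,0,60],[0,0,-30,0,0,0,60],[0,0,-40,0,0,0,60],[0,0,-40,0,0,0,60]]'
cat > m2.py <<'E'
import re
s=open('m.py').read()
s=s.replace('c=np.load("pics/top0.npy",allow_pickle=True).item(); im=cv2.imread("pics/top0.png")','c,im=shot("top"); cv2.imwrite("pics/top1.png",im)')
s=s.split('rect("green"')[0]+'''u=lambda b:(b*255).astype(np.uint8)
for z in (.065,.0): rect("red",u(((H<8)|(H>172))&(S>150)),(60,160,195,320),z)
rect("blue",u((H>100)&(H<125)&(S>140)),(185,170,285,300),.065)
'''
exec(s.replace('rect("',"rect(\"",1))
E
python3 m2.py; python3 go.py 469.5 -195.5 100 107
```

```text
time_s: 10.15
ee_pos: [0.4691, -0.3958, 0.1923]
orientation: [180.0, -0.0, -173.7]
contact_force: [0.6, -0.5, 1.3]
finger_gap: 0.0597
grip_force: 0.0
red c 553.1 321.4 size 195.3 155.9 long-axis yaw 3.8
red c 565.0 345.6 size 209.2 167.0 long-axis yaw 3.8
blue c 568.3 115.9 size 194.7 140.3 long-axis yaw 3.5
t 10.2 at [ 471.7 -398.5  200.5] [-179.51    0.38 -173.68] q [-46.  27.   8.  70.  -0. -52.]
turn tool z 79.32 | then shift 194.8 57.2 100.5
```

View pics/top1.png

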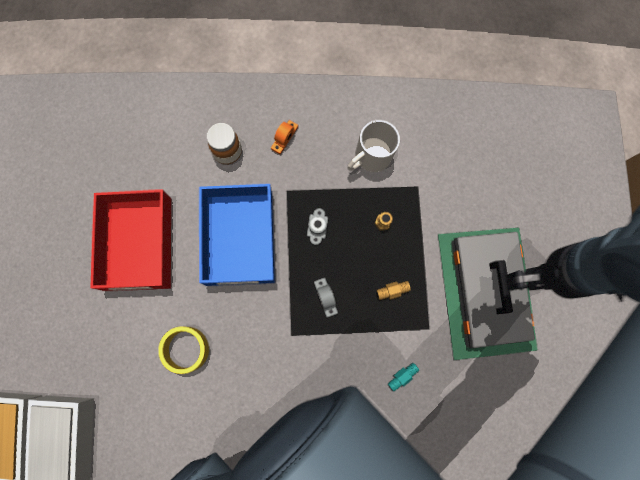

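The red bin is now clear. The case sits on the green mat at about (497,291), and the spares have not moved.

```bash
python3 -m jog '[[0,0,0,0,0,7.9,60],[0,0,0,0,0,7.9,60],[0,0,0,0,0,7.9,60],[0,0,0,0,0,7.9,60],[0,0,0,0,0,7.9,60],[0,0,0,0,0,7.9,60],[0,0,0,0,0,7.9,60],[0,0,0,0,0,7.9,60],[0,0,0,0,0,7.9,60],[0,0,0,0,0,7.9,60]]'; 
python3 -m jog '[[30,10,0,0,0,0,60],[40,12,0,0,0,0,60],[40,12,0,0,0,0,60],[40,12,0,0,0,0,60],[30,8,0,0,0,0,60],[15,3,20,0,0,0,60],[0,0,30,0,0,0,60],[0,0,30,0,0,0,60],[0,0,20,0,0,0,60],[0,0,0,0,0,0,60]]'; python3 go.py 469.5 -195.5 6 107
```

```text
time_s: 11.2
ee_pos: [0.4696, -0.3963, 0.1913]
orientation: [180.0, 0.0, 107.0]
contact_force: [-0.4, -0.0, 0.6]
finger_gap: 0.0597
grip_force: 0.0
time_s: 12.2
ee_pos: [0.4635, -0.1917, 0.0886]
orientation: [-179.8, -0.2, 107.3]
contact_force: [-0.8, 0.4, 0.4]
finger_gap: 0.0597
grip_force: 0.0
t 12.2 at [ 463.5 -191.7   88.6] [-179.78   -0.23  107.33] q [-30.  19. -22.  50.  -0.  43.]
turn tool z 0.33 | then shift -5.4 4.6 82.6
```

```bash
python3 -m jog '[[-5.5,4.5,20,0,0,0,60],[0,0,25,0,0,0,60],[0,0,20,0,0,0,60],[0,0,12,0,0,0,60],[0,0,6,0,0,0,60],[0,0,0,0,0,0,60],[0,0,0,0,0,0,10],[0,0,0,0,0,0,10],[0,0,0,0,0,0,10],[0,0,0,0,0,0,10]]'; 
python3 -m jog '[[0,0,0,0,0,0,10],[0,0,0,0,0,0,10],[0,0,-10,0,0,0,10],[0,0,-20,0,0,0,10],[0,0,-30,0,0,0,10],[0,0,-30,0,0,0,10],[0,0,-30,0,0,0,10],[0,0,-25,0,0,0,10],[0,0,0,0,0,0,10],[0,0,0,0,0,0,10]]'; python3 go.py 530 329 150 95
```

```text
time_s: 13.2
ee_pos: [0.4724, -0.1977, 0.0097]
orientation: [180.0, 0.1, 107.3]
contact_force: [-2.0, 0.1, 6.7]
finger_gap: 0.0269
grip_force: 58.6
time_s: 14.2
ee_pos: [0.4723, -0.1972, 0.1539]
orientation: [179.9, 0.1, 107.3]
contact_force: [0.3, -0.0, -1.2]
finger_gap: 0.0269
grip_force: 59.5
t 14.2 at [ 472.3 -197.2  153.9] [1.7993e+02 7.0000e-02 1.0732e+02] q [-30.  16. -15.  59.   0.  43.]
turn tool z 12.32 | then shift 519.2 103.4 3.9
```

```bash
python3 -m jog '[[0,0,0,0,0,6.1,10],[0,0,0,0,0,6.1,10],[20,3.5,0,0,0,0,10],[38,6.5,0,0,0,0,10],[44,7.5,0,0,0,0,10],[44,7.5,0,0,0,0,10],[44,7.5,0,0,0,0,10],[44,7.5,0,0,0,0,10],[44,7.5,0,0,0,0,10],[44,7.5,0,0,0,0,10]]'; 
python3 -m jog '[[44,7.5,0,0,0,0,10],[44,7.5,0,0,0,0,10],[44,7.5,0,0,0,0,10],[38,6.5,0,0,0,0,10],[20,3,0,0,0,0,10],[8,1,0,0,0,0,10],[0,0,20,0,0,0,10],[0,0,35,0,0,0,10],[0,0,25,0,0,0,10],[0,0,0,0,0,0,10]]'; python3 go.py 515 329 22 95
```

```text
time_s: 15.2
ee_pos: [0.4963, 0.1302, 0.1514]
orientation: [-179.8, 0.0, 95.1]
contact_force: [1.6, 0.2, -1.2]
finger_gap: 0.0269
grip_force: 59.5
time_s: 16.2
ee_pos: [0.5089, 0.3256, 0.0681]
orientation: [-179.4, 0.3, 95.1]
contact_force: [-1.3, -0.5, -1.3]
finger_gap: 0.0268
grip_force: 59.5
t 16.2 at [508.9 325.6  68.1] [-179.43    0.26   95.06] q [ 27.  31.  -6.  54.  -0. 112.]
turn tool z 0.06 | then shift 2.8 6.4 46.1
```

```bash
python3 -m jog '[[3,6,10,0,0,0,10],[0,0,20,0,0,0,10],[0,0,12,0,0,0,10],[0,0,8,0,0,0,10],[0,0,0,0,0,0,10],[0,0,0,0,0,0,50],[0,0,0,0,0,0,50],[0,0,0,0,0,0,50],[0,0,-20,0,0,0,50],[0,0,-30,0,0,0,50]]'; 
python3 -m jog '[[0,0,-30,0,0,0,60],[0,0,-30,0,0,0,60],[0,0,-20,0,0,0,60],[0,0,0,0,0,0,60],[0,0,0,0,0,0,60],[0,0,0,0,0,0,60],[-20,0,0,0,0,0,60],[-40,0,0,0,0,0,60],[-45,0,0,0,0,0,60],[-45,0,0,0,0,0,60]]'; python3 go.py 608 -175 140 90;python3 go.py 608 -175 140 67; python3 go.py 608 -175 140 127
```

```text
time_s: 17.2
ee_pos: [0.5173, 0.3315, 0.0723]
orientation: [-179.8, 0.1, 95.1]
contact_force: [0.4, -0.2, -0.4]
finger_gap: 0.05
grip_force: 0.0
time_s: 18.2
ee_pos: [0.531, 0.1814, 0.1516]
orientation: [-179.8, 0.0, 95.2]
contact_force: [1.8, 0.1, -0.4]
finger_gap: 0.0598
grip_force: 0.0
t 18.2 at [531.  181.4 151.6] [-1.7984e+02  3.0000e-02  9.5190e+01] q [12. 22. -7. 61. -0. 97.]
turn tool z 5.19 | then shift -356.4 77.0 11.6
t 18.2 at [531.  181.4 151.6] [-1.7984e+02  3.0000e-02  9.5190e+01] q [12. 22. -7. 61. -0. 97.]
turn tool z 28.19 | then shift -298.0 210.2 11.6
t 18.2 at [531.  181.4 151.6] [-1.7984e+02  3.0000e-02  9.5190e+01] q [12. 22. -7. 61. -0. 97.]
turn tool z -31.81 | then shift -331.0 -153.0 11.6
```

```bash
python3 -m jog '[[-45,6,0,0,0,0,60],[-45,6,0,0,0,0,60],[-45,6,0,0,0,0,60],[-45,6,0,0,0,0,60],[-45,6,0,0,0,0,60],[-45,6,0,0,0,0,60],[-40,5,0,0,0,0,60],[-25,3,0,0,0,0,60],[-10,2,30,0,0,0,60],[0,0,30,0,0,0,60]]'; python3 go.py 609 -175.5 20 95
```

```text
time_s: 19.2
ee_pos: [0.6093, -0.159, 0.0919]
orientation: [179.9, 0.1, 95.0]
contact_force: [-1.1, 0.4, 0.0]
finger_gap: 0.0599
grip_force: 0.0
t 19.2 at [ 609.3 -159.    91.9] [1.7995e+02 5.0000e-02 9.4950e+01] q [-20.  32.  -0.  58.  -0.  65.]
turn tool z -0.05 | then shift -16.4 -1.7 71.9
```

```bash
python3 -m jog '[[-10,-1.5,0,0,0,0,60],[-4,0,0,0,0,0,60],[0,0,0,0,0,0,60],[0,0,0,0,0,0,60],[0,0,0,0,0,0,60],[0,0,0,0,0,0,60],[0,0,0,0,0,0,60],[0,0,0,0,0,0,60],[0,0,0,0,0,0,60],[0,0,0,0,0,0,60]]'; python3 go.py 609 -175.5 20 95
python3 - <<'E'
from h import *
c,im=shot("wrist"); cv2.imwrite("pics/w2.png",im); np.save("pics/w2.npy",c,allow_pickle=True)
E
```

```text
time_s: 20.2
ee_pos: [0.6085, -0.1707, 0.0933]
orientation: [-180.0, 0.0, 95.1]
contact_force: [0.6, 0.1, 0.8]
finger_gap: 0.06
grip_force: 0.0
t 20.2 at [ 608.5 -170.7   93.3] [-179.99    0.     95.12] q [-21.  32.   0.  58.  -0.  63.]
turn tool z 0.12 | then shift -4.8 0.1 73.3
```

View pics/w2.png

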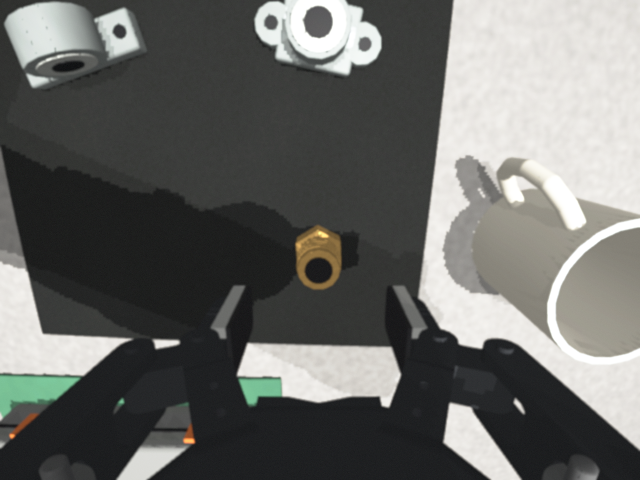

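The wrist picture shows the bush top at (319,268), centred between the fingers, and the flange bore at (318,22) with its holes at (273,23) and (367,44).

Run:
```python
from h import *
c=np.load("pics/w2.npy",allow_pickle=True).item()
f=lambda u,v,z:onz(c,[(u,v)],z)[0,:2]*1000
print("bush",f(319,268,.046)); print("flange",f(318,22,.034)); a,b=f(273,23,.014),f(367,44,.014); print((a+b)/2,np.degrees(np.arctan2(*(a-b)[::-1])))
```

```text
bush [ 608.66382043 -174.44144922]
flange [596.22575169 -39.69413699]
[597.58859477 -39.96017569] 173.4837861727407
```

```bash
python3 -m jog '[[-4,0,20,0,0,0,60],[0,0,25,0,0,0,60],[0,0,15,0,0,0,60],[0,0,10,0,0,0,60],[0,0,3,0,0,0,60],[0,0,0,0,0,0,60],[0,0,0,0,0,0,10],[0,0,0,0,0,0,10],[0,0,0,0,0,0,10],[0,0,0,0,0,0,10]]'; 
python3 -m jog '[[0,0,0,0,0,0,10],[0,0,0,0,0,0,10],[0,0,-10,0,0,0,10],[0,0,-20,0,0,0,10],[0,0,-30,0,0,0,10],[0,0,-30,0,0,0,10],[0,0,-30,0,0,0,10],[0,0,-25,0,0,0,10],[0,0,0,0,0,0,10],[0,0,0,0,0,0,10]]'; python3 go.py 597 331 150 95
```

```text
time_s: 21.25
ee_pos: [0.6098, -0.1751, 0.0216]
orientation: [179.9, 0.1, 95.1]
contact_force: [0.1, -0.5, 6.0]
finger_gap: 0.024
grip_force: 59.0
time_s: 22.25
ee_pos: [0.609, -0.1748, 0.1654]
orientation: [180.0, 0.0, 95.1]
contact_force: [0.4, 0.6, -1.0]
finger_gap: 0.024
grip_force: 59.0
t 22.25 at [ 609.  -174.8  165.4] [1.7997e+02 2.0000e-02 9.5120e+01] q [-22.  30.   8.  68.  -0.  63.]
turn tool z 0.12 | then shift 504.9 32.1 15.4
```

```bash
python3 -m jog '[[20,1,0,0,0,0,10],[38,2,0,0,0,0,10],[45,3,0,0,0,0,10],[45,3,0,0,0,0,10],[45,3,0,0,0,0,10],[45,3,0,0,0,0,10],[45,3,0,0,0,0,10],[45,3,0,0,0,0,10],[45,3,0,0,0,0,10],[45,3,0,0,0,0,10]]'; 
python3 -m jog '[[40,2,0,0,0,0,10],[25,2,0,0,0,0,10],[14,1,0,0,0,0,10],[8,0,25,0,0,0,10],[0,0,35,0,0,0,10],[0,0,15,0,0,0,10],[0,0,0,0,0,0,10],[0,0,0,0,0,0,10],[0,0,0,0,0,0,10],[0,0,0,0,0,0,10]]'; python3 go.py 597 331 30 95
```

```text
time_s: 23.25
ee_pos: [0.5961, 0.2464, 0.1631]
orientation: [-179.8, 0.0, 95.2]
contact_force: [0.6, 0.5, -0.9]
finger_gap: 0.0238
grip_force: 59.0
time_s: 24.25
ee_pos: [0.5968, 0.3314, 0.0919]
orientation: [179.8, -0.0, 95.1]
contact_force: [0.6, -0.3, -1.2]
finger_gap: 0.0242
grip_force: 59.0
t 24.25 at [596.8 331.4  91.9] [ 1.7984e+02 -5.0000e-02  9.5100e+01] q [ 24.  38.  10.  62.  -0. 109.]
turn tool z 0.1 | then shift -0.4 0.1 61.9
```

```bash
python3 -m jog '[[0,0,25,0,0,0,10],[0,0,20,0,0,0,10],[0,0,13,0,0,0,10],[0,0,6,0,0,0,10],[0,0,0,0,0,0,10],[0,0,0,0,0,0,42],[0,0,0,0,0,0,42],[0,0,0,0,0,0,42],[0,0,-20,0,0,0,42],[0,0,-30,0,0,0,42]]'; 
python3 -m jog '[[0,0,-35,0,0,0,60],[0,0,-35,0,0,0,60],[-20,0,0,0,0,0,60],[-40,0,0,0,0,0,60],[-45,0,0,0,0,0,60],[-45,0,0,0,0,0,60],[-45,0,0,0,0,0,60],[-45,0,0,0,0,0,60],[-45,0,0,0,0,0,60],[-40,0,0,0,0,0,60]]'; python3 go.py 597.5 -40.5 19 95
```

```text
time_s: 25.25
ee_pos: [0.5941, 0.3304, 0.0751]
orientation: [-179.8, 0.1, 95.1]
contact_force: [0.3, -0.5, 0.5]
finger_gap: 0.0421
grip_force: 0.0
time_s: 26.25
ee_pos: [0.6251, 0.0051, 0.1472]
orientation: [179.9, 0.0, 95.1]
contact_force: [1.0, -1.0, 0.1]
finger_gap: 0.0599
grip_force: 0.0
t 26.25 at [625.1   5.1 147.2] [1.7991e+02 4.0000e-02 9.5080e+01] q [-5. 29.  4. 65. -0. 80.]
turn tool z 0.08 | then shift -43.1 -31.5 128.2
```

```bash
python3 -m jog '[[-20,-12,0,0,0,0,60],[-12,-12,0,0,0,0,60],[-4,-7,20,0,0,0,60],[0,0,30,0,0,0,60],[0,0,20,0,0,0,60],[0,0,0,0,0,0,60],[0,0,0,0,0,0,60],[0,0,0,0,0,0,60],[0,0,0,0,0,0,60],[0,0,0,0,0,0,60]]'; python3 go.py 597.5 -40.5 19 95
```

```text
time_s: 27.25
ee_pos: [0.598, -0.0313, 0.0775]
orientation: [179.9, 0.0, 95.1]
contact_force: [0.1, -0.7, -0.2]
finger_gap: 0.06
grip_force: 0.0
t 27.25 at [598.  -31.3  77.5] [1.7988e+02 4.0000e-02 9.5120e+01] q [-9. 29. -7. 54. -0. 76.]
turn tool z 0.12 | then shift -9.1 -1.3 58.5
```

```bash
python3 -m jog '[[-9,-1.3,10,0,0,0,60],[0,0,20,0,0,0,60],[0,0,15,0,0,0,60],[0,0,10,0,0,0,60],[0,0,3,0,0,0,60],[0,0,0,0,0,0,60],[0,0,0,0,0,0,10],[0,0,0,0,0,0,10],[0,0,0,0,0,0,10],[0,0,0,0,0,0,10]]'; 
python3 -m jog '[[0,0,0,0,0,0,10],[0,0,-10,0,0,0,10],[0,0,-20,0,0,0,10],[0,0,-30,0,0,0,10],[0,0,-30,0,0,0,10],[0,0,-25,0,0,0,10],[0,0,0,0,0,0,10],[0,0,0,0,0,0,10],[0,0,0,0,0,0,10],[0,0,0,0,0,0,10]]'; python3 go.py 606 119 134 95
```

```text
time_s: 28.25
ee_pos: [0.5976, -0.0405, 0.0196]
orientation: [179.9, 0.0, 95.1]
contact_force: [-0.5, 0.0, 6.2]
finger_gap: 0.0337
grip_force: 60.4
time_s: 29.25
ee_pos: [0.5952, -0.0401, 0.1314]
orientation: [-179.8, -0.0, 95.1]
contact_force: [-0.1, -0.3, -2.3]
finger_gap: 0.0335
grip_force: 59.9
t 29.25 at [595.2 -40.1 131.4] [-1.7981e+02 -5.0000e-02  9.5120e+01] q [-10.  27.  -2.  61.  -0.  75.]
turn tool z 0.12 | then shift 157.5 24.7 -2.6
```

```bash
python3 -m jog '[[20,3,0,0,0,0,10],[38,6,0,0,0,0,10],[42,7,0,0,0,0,10],[35,6,0,0,0,0,10],[16,2,0,0,0,0,10],[6,1,20,0,0,0,10],[0,0,25,0,0,0,10],[0,0,0,0,0,0,10],[0,0,0,0,0,0,10],[0,0,0,0,0,0,10]]'; python3 go.py 606 119 24 95
```

```text
time_s: 30.25
ee_pos: [0.6081, 0.1178, 0.0893]
orientation: [179.9, 0.0, 95.1]
contact_force: [-0.3, -0.5, -2.3]
finger_gap: 0.0335
grip_force: 60.0
t 30.25 at [608.1 117.8  89.3] [1.7993e+02 1.0000e-02 9.5070e+01] q [ 5. 31. -2. 57. -0. 90.]
turn tool z 0.07 | then shift 1.4 -2.0 65.3
```

```bash
python3 -m jog '[[1,-2,25,0,0,0,10],[0,0,20,0,0,0,10],[0,0,13,0,0,0,10],[0,0,7,0,0,0,10],[0,0,0,0,0,0,10],[0,0,0,0,0,0,48],[0,0,0,0,0,0,48],[0,0,0,0,0,0,48],[0,0,-20,0,0,0,48],[0,0,-30,0,0,0,48]]'; 
python3 -m jog '[[0,0,-35,0,0,0,60],[0,0,-35,0,0,8.2,60],[0,0,0,0,0,8.2,60],[0,0,0,0,0,8.2,60],[0,0,0,0,0,8.2,60],[0,0,0,0,0,8.2,60],[0,0,0,0,0,8.2,60],[0,0,0,0,0,8.2,60],[0,0,0,0,0,8.2,60],[0,0,0,0,0,8.2,60]]'; python3 go.py 454 -60.5 100 21
python3 - <<'E'
from h import *
c,im=shot("top"); cv2.imwrite("pics/top2.png",im)
E
```

```text
time_s: 31.25
ee_pos: [0.6037, 0.119, 0.0724]
orientation: [-179.8, 0.0, 95.1]
contact_force: [0.2, 0.5, -0.2]
finger_gap: 0.0479
grip_force: 0.0
time_s: 32.25
ee_pos: [0.6057, 0.1192, 0.144]
orientation: [180.0, -0.1, 21.0]
contact_force: [0.5, -0.7, -0.1]
finger_gap: 0.0596
grip_force: 0.0
t 32.25 at [605.7 119.2 144. ] [ 1.7997e+02 -6.0000e-02  2.0980e+01] q [  5.  28.   2.  64.  -0. 164.]
turn tool z -0.02 | then shift -206.0 113.4 44.0
```

View pics/top2.png

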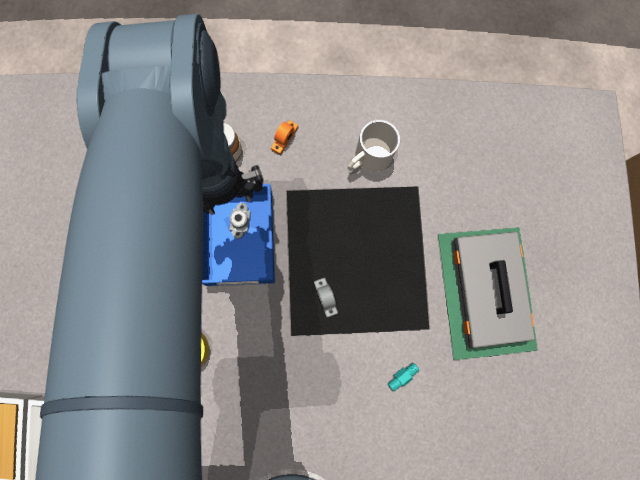

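The flange at (238,219) lies in the blue bin, the case sits on the mat, and the pillow at (326,297) has not moved.

```bash
python3 -m jog '[[-20,11,0,0,0,0,60],[-38,21,0,0,0,0,60],[-40,22,0,0,0,0,60],[-40,22,0,0,0,0,60],[-36,20,0,0,0,0,60],[-20,11,0,0,0,0,60],[-12,6.5,20,0,0,0,60],[0,0,20,0,0,0,60],[0,0,10,0,0,0,60],[0,0,0,0,0,0,60]]'; python3 go.py 454 -60.5 14 21
```

```text
time_s: 33.3
ee_pos: [0.4538, -0.0612, 0.0924]
orientation: [-179.9, 0.1, 21.4]
contact_force: [0.5, 0.2, 0.0]
finger_gap: 0.0602
grip_force: 0.0
t 33.3 at [453.8 -61.2  92.4] [-1.7993e+02  1.0000e-01  2.1400e+01] q [-16.  14. -28.  48.  -0. 143.]
turn tool z 0.4 | then shift 0.5 -0.5 78.4
```

```bash
python3 -m jog '[[0,0,20,0,0,0,60],[0,0,25,0,0,0,60],[0,0,17,0,0,0,60],[0,0,10,0,0,0,60],[0,0,4,0,0,0,60],[0,0,0,0,0,0,60],[0,0,0,0,0,0,10],[0,0,0,0,0,0,10],[0,0,0,0,0,0,10],[0,0,0,0,0,0,10]]'; 
python3 -m jog '[[0,0,0,0,0,0,10],[0,0,-10,0,0,0,10],[0,0,-25,0,0,0,10],[0,0,-35,0,0,0,10],[0,0,-35,0,0,0,10],[0,0,-25,0,0,-6,10],[0,0,0,0,0,-8,10],[0,0,0,0,0,-8,10],[0,0,0,0,0,-8,10],[0,0,0,0,0,-8,10]]'; 
python3 -m jog '[[0,0,0,0,0,-8,10],[0,0,0,0,0,-8,10],[0,0,0,0,0,-8,10],[0,0,0,0,0,-8,10],[0,0,0,0,0,-4,10],[0,0,0,0,0,0,10],[0,0,0,0,0,0,10],[0,0,0,0,0,0,10],[0,0,0,0,0,0,10],[0,0,0,0,0,0,10]]'; python3 go.py 515 119 145 95
```

```text
time_s: 34.3
ee_pos: [0.4555, -0.0615, 0.0182]
orientation: [180.0, -0.1, 21.3]
contact_force: [-1.0, 1.6, 6.8]
finger_gap: 0.023
grip_force: 59.6
time_s: 35.3
ee_pos: [0.4543, -0.0616, 0.1477]
orientation: [-180.0, 0.0, 59.6]
contact_force: [0.5, 0.3, -1.7]
finger_gap: 0.0231
grip_force: 58.9
time_s: 36.3
ee_pos: [0.4547, -0.0615, 0.1473]
orientation: [-180.0, 0.0, 95.3]
contact_force: [0.5, 0.1, -1.7]
finger_gap: 0.0231
grip_force: 58.9
t 36.3 at [454.7 -61.5 147.3] [-1.80e+02  1.00e-02  9.53e+01] q [-16.  11. -23.  56.  -0.  69.]
turn tool z 0.3 | then shift 174.6 75.8 2.3
```

```bash
python3 -m jog '[[20,9,0,0,0,0,10],[36,17,0,0,0,0,10],[40,19,0,0,0,0,10],[40,19,0,0,0,0,10],[24,12,0,0,0,0,10],[14,6,20,0,0,0,10],[0,0,30,0,0,0,10],[0,0,0,0,0,0,10],[0,0,0,0,0,0,10],[0,0,0,0,0,0,10]]'; python3 go.py 522 119 22 95
```

```text
time_s: 37.3
ee_pos: [0.5211, 0.1191, 0.0986]
orientation: [179.9, 0.0, 95.3]
contact_force: [0.1, -0.7, -1.9]
finger_gap: 0.0231
grip_force: 59.1
t 37.3 at [521.1 119.1  98.6] [1.799e+02 1.000e-02 9.528e+01] q [  6.  21. -16.  52.  -0.  91.]
turn tool z 0.28 | then shift -0.1 0.9 76.6
```

```bash
python3 -m jog '[[0,1,25,0,0,0,10],[0,0,25,0,0,0,10],[0,0,16,0,0,0,10],[0,0,8,0,0,0,10],[0,0,2,0,0,0,10],[0,0,0,0,0,0,38],[0,0,0,0,0,0,38],[0,0,0,0,0,0,38],[0,0,-20,0,0,0,38],[0,0,-30,0,0,0,38]]'; 
python3 -m jog '[[0,0,-35,0,0,0,60],[0,0,-35,0,0,0,60],[-20,0,0,0,0,0,60],[-40,0,0,0,0,0,60],[-45,0,0,0,0,0,60],[-45,0,0,0,0,0,60],[-45,0,0,0,0,0,60],[-45,0,0,0,0,0,60],[-20,0,0,0,0,0,60],[0,0,0,0,0,0,60]]'
python3 - <<'E'
from h import *
c,im=shot("top"); cv2.imwrite("pics/top3.png",im)
E
```

```text
time_s: 38.3
ee_pos: [0.5198, 0.1193, 0.0709]
orientation: [-179.8, 0.0, 95.3]
contact_force: [0.8, 0.6, 0.2]
finger_gap: 0.0381
grip_force: 0.0
time_s: 39.3
ee_pos: [0.5461, -0.1427, 0.142]
orientation: [179.9, 0.1, 95.1]
contact_force: [1.0, 1.3, 0.2]
finger_gap: 0.0601
grip_force: 0.0
```

View pics/top3.png

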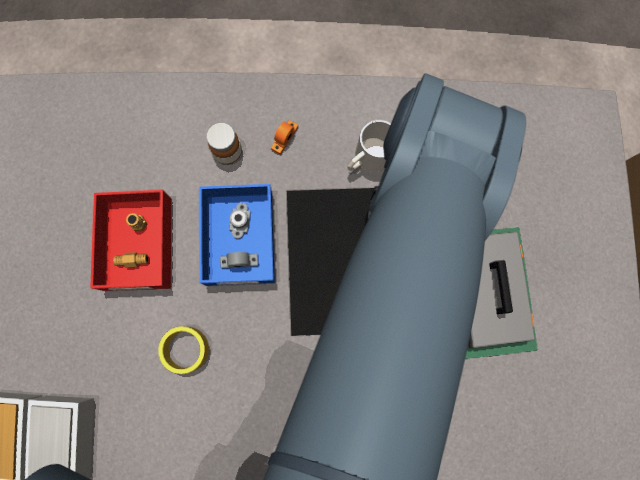

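All four spares lie in their bins: brass at (136,221) and (131,260), bearings at (239,219) and (239,260). The case is on its mat and the bystanders are in place.

```bash
python3 -m jog '[[0,0,0,0,0,0,60],[0,0,0,0,0,0,60],[0,0,0,0,0,0,60],[0,0,0,0,0,0,60],[0,0,0,0,0,0,60],[0,0,0,0,0,0,60],[0,0,0,0,0,0,60],[0,0,0,0,0,0,60],[0,0,0,0,0,0,60],[0,0,0,0,0,0,60]]'; python3 -c "
from rig import job_done; print(job_done())"
```

```text
time_s: 40.35
ee_pos: [0.5453, -0.1395, 0.1413]
orientation: [180.0, 0.0, 95.3]
contact_force: [0.0, -0.3, -0.1]
finger_gap: 0.0603
grip_force: 0.0
the job is handed in; nothing more can be done
None
```

The job is handed in at about 40 s of robot time, with no verdict returned; the last pictures show the case on the green mat, both brass fittings in the red bin, both bearings in the blue bin, and the mug, tape roll and jar where they were.

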